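# Wedge the sanding block fast in its clamp

## Task

The sanding block lies loose in the wooden wedge clamp. Lay the loose wooden wedge flat on the clamp's board with its thin end loosely in the gap between the sliding jaw and the slanted cheek, let go of it, then tap or push on its thick end until it will go no further and the block is held tight - firmly, but without forcing it - and leave the other things on the table alone.

Things in the scene. Friction and masses are not known exactly. Their poses are not given: they have to be found in the camera images.
- wedge: loose light-wood wedge, 135 long, 28 high, about 80 g (varies). Origin: underside, middle of the thick butt; x to the thin end, z up. Butt: x -17.5..+17.5, parallel sides y +-11 (grip here, 22 wide); struck end face x=-17.5. Ahead of it the +y side stays straight (y=+11), the -y side slants 1:10, from y=-11 at x=17.5 to y=-2 at x=107.5; there a blunt nose begins, down to 5 wide at the tip x=117.5.
- wedge_clamp: plywood board, 190x150 mm, fixed on two runners over the hose (x -85..105, y -82..68). Origin: at table level under the slot's mouth; x = way the wedge goes in, z up. Board's top z=35. Fence, jaw and slanted cheek stand on it from x=0 (mouth) to x=95, up to z=57; x<0 is bare board. Fence's face y=+30. The wedge lies flat on the board, axes along the clamp's, straight side to the jaw.
- clamp_jaw: dark wooden jaw with cork lining, 95x16x22 mm, slides freely (0.4 N) along the clamp's +y towards block and fence. Origin: underside, middle of its length; axes as the clamp's. Its outer face, which the wedge rubs, is at its y=-6.5, cork face at +9.5. It starts 1 to 2.2 mm short of shut; shut on the block its origin is at clamp y=-23.5 mm.
- slot_mouth (a point): point on the board's top at the slot's mouth, clamp (0,-38,35) mm. The gap from the jaw's outer face to the fixed cheek is 14 to 20 mm here at the start and narrows along +x with the wedge's slope, 1:10. The cheek's setting is off by up to 2.5 mm each time: laid in, the tip slides 19 to 81 mm past the mouth until it touches the jaw; home it is 41 to 92 mm past, then stops hard. Feel for it.
- sanding_block: foam sanding block with a pinkish top, 46x86x25 mm, lies loose on the board between fence and jaw, long side along the clamp's x. Origin: middle of underside. Pressing the wedge's butt with 15 to 20 N until it stops holds it tight and the wedge then stays by friction; a jaw force over 32 N (30 N or more of push) would crush it. Left of the work (y over 50 mm) stand a compressor and a 262 mm high screen: pass over them.
- paint_red: red paint bottle with a white nozzle, 36x39x96 mm; bystander, leave it alone
- paint_grey: grey paint bottle with a white nozzle, 34x37x102 mm; bystander, leave it alone
- spare_jar_b: small glass jar with reddish paint and a tan siphon stem, 34x34x72 mm; bystander, leave it alone

How it is judged:
On the way, in this order (a step that is already met when the one before it is completed fails the run):
1. the wedge lies flat in the mouth of the slot, let go (x of wedge in the frame of wedge_clamp between -0.112 and -0.02 m and y of wedge in the frame of wedge_clamp between -0.057 and -0.037 m and z of wedge in the frame of wedge_clamp below 0.039 m and angle between the x axis of wedge and the x axis of wedge_clamp, either way round below 0.12 rad and angle between wedge's own z axis and vertical below 0.12 rad and contact force between the fingers and wedge below 0.1 N), for 0.2 s.
2. the wedge is driven in and clamps the block (contact force between clamp_jaw and sanding_block above 10 N), for 0.1 s.
At the end, for the whole second after the job is handed in: wedge flat in the slot between jaw and cheek, at rest; the jaw presses on the sanding block with more than 10 N by itself (x of wedge in the frame of wedge_clamp between -0.112 and -0.02 m and y of wedge in the frame of wedge_clamp between -0.057 and -0.037 m and z of wedge in the frame of wedge_clamp below 0.039 m and angle between the x axis of wedge and the x axis of wedge_clamp, either way round below 0.12 rad and angle between wedge's own z axis and vertical below 0.12 rad and contact force between clamp_jaw and sanding_block above 10 N and linear speed of each of wedge, sanding_block below 0.005 m/s); the robot touches nothing.
It fails at once if the clamp is forced: the jaw presses on the block with more than 32 N (contact force between clamp_jaw and sanding_block above 32 N).
It fails at once if the sanding block is lifted or pushed out of its place (distance of sanding_block from where it was at the start of the episode above 0.015 m).
It fails at once if a bystander is moved by more than 2 cm (distance of any of paint_red, paint_grey, spare_jar_b from where it was at the start of the episode above 0.02 m).
It also fails if it takes over 58 s, if anything falls off the work surface, if the arm or the gripper's body presses on something with over 40 N, if the wrist force passes 120 N, or if a joint passes its speed limit or range.

## Robot

A 6-joint arm with a two-finger parallel gripper is mounted at the origin on a cart in front of the work surface, level with it; the furniture and walls round the work are solid. World frame = base frame: x ahead of the robot, y to its left, z up, the work surface at z = 0. Lengths are in m, angles in rad, forces in N, time in s.
With the tool pointing down it reaches from about 0.375 to 0.9 m from the base axis. Payload 3.1 kg.
Tool frame: the origin (TCP) lies at the very end of the fingers, on their centre line; the grasp point (between the pads) lies 19 mm behind it; y points along the fingers, x is the direction in which the jaws open and shut, and the axes are right-handed (so a half turn about y gives the same grasp; the last joint's range is limited). The gripper opens to 87 mm and grips with 3 to 60 N. Pads are 19 mm wide; open, the fingers measure 117 mm over their backs; the gripper's body (75 mm by 190 mm) begins 51 mm behind the grasp point.
Start: joints at [0.991, 0.527, 1.433, -0, 1.181, -0.178], TCP at [0.244, 0.575, 0.223] pointing down, gripper open.
Joint ranges: [-3.08, 3.08], [-0.75, 2.2], [0.22, 2.44], [-1.43, 4.57], [0, 2.65], [-2.85, 2.85]. Speed limits (rad/s): [2.79, 2.79, 3.14, 3.14, 3.14, 3.14].

## Interface

Orientations are given as a unit quaternion [x, y, z, w].
In Python, from rig import robot gives the robot as it stands.
- The arm moves only by the shell command python3 -m creep 'ROWS' [FORCE]. ROWS is JSON, a list of rows, each a list of 3 entries, a list of its own where there are three numbers: the shift along the tool's x, y, z in mm, then the turn about the tool's y in rad, then the opening, from 0 (shut) to 1 (fully open). A call has 1 to 8 rows; each row shifts and turns the commanded pose from where the row before left it, along the tool's axes as they then stand; what a row does not reach is not made up. A row lasts 1/10 s, in which the tool goes at most 50 mm and 8.59 degrees, less where a joint would pass 70% of its speed; a pose out of reach is approached as far as the arm can. A call with a gripper value outside its range is refused whole. The fingers move at their own pace and stop on an object; FORCE is the grip in N (left out, the last holds). Time passes only in rows, so rows that do not move let the fingers close. It gives the time, the measured TCP pose, the force and the opening at its end, in the units of the state.
- robot.get_obs(): the state, without advancing time (a new reading comes with each control period).
- robot.camera(name): name is "side" or "top" or "wrist"; returns a dict with "pixels" (420x560x3 uint8, red, green, blue), "fx", "fy", "cx", "cy" (pixels), "position" and "rotation" of the camera in the world. Camera axes: x right, y up, looking along -z (the intrinsics and any distortion apply to the point x, -y, -z); pixel columns grow to the right and rows downward; lengths in m; the calibration is good to about 2 mm. A picture is of the moment at which its call begins. There is no depth.
- robot.hand_in(): hands the job in, once; it reports no verdict.
The state is a dict: "time": time; "q": joint angles; "joint_velocities": joint speeds; "joint_torque": joint torques, N m; "position": TCP position; "tool_rot": TCP orientation; "ft_force": force on the tool from outside, world axes, zero at the start; "moment": the same for the moment, N m; "grip_width": finger opening in m.
Only numpy, scipy, OpenCV 4.12 (cv2) and the standard library are available. Lean on these libraries where they do the work, as an engineer would, in place of code of your own. Each camera call takes 0.05 s, during which the arm holds its last target.

## Working session

There is one attempt and no reset: what is moved stays moved. The work goes in short steps, Python scripts to look and compute and a shell command to move; the robot and the scene stay as the last step left them, time stands still between calls to the robot, and variables do not carry over. Pictures are saved under pics/ and viewed, and the job is handed in when it is done.

```bash
ls; mkdir -p pics; python3 - <<'E'
from rig import robot
import cv2
o=robot.get_obs();print(o)
for n in("side","top","wrist"):
    c=robot.camera(n);print(n,{k:v for k,v in c.items() if k!="pixels"})
    cv2.imwrite(f"pics/{n}0.png",c["pixels"][:,:,::-1])
E
```

```text
pics
{'time': 0.0, 'q': array([ 9.90513406e-01,  5.28480628e-01,  1.43393192e+00, -3.97238972e-05,
        1.18136869e+00, -1.78510760e-01]), 'joint_velocities': array([ 0.00042424, -0.00183262, -0.00057531, -0.00097644, -0.00090333,
        0.00029483]), 'joint_torque': array([ 2.11182356e-03, -4.40043569e+01, -1.76598179e+01,  6.34609186e-02,
        5.80586703e-02, -1.72870095e-04]), 'position': array([0.24398099, 0.57460255, 0.22155332]), 'tool_rot': array([ 0.59002814,  0.38947472, -0.39088622, -0.58939308]), 'ft_force': array([-0.47823369,  0.26177769, -0.06681405]), 'moment': array([-0.0244648 ,  0.0562804 , -0.00332493]), 'grip_width': 0.08690517061009222}
side {'fx': 498.85658414175015, 'fy': 498.85658414175015, 'cx': 282.44720336660265, 'cy': 212.14368320106786, 'position': array([ 0.32375754, -1.07164334,  0.40872292]), 'rotation': array([ 0.55845696, -0.07872734, -0.13077917,  0.81536779])}
top {'fx': 492.7225385134844, 'fy': 492.7225385134844, 'cx': 281.43925904857014, 'cy': 221.5992039742409, 'position': array([ 0.43493283, -0.2200043 ,  0.96528998]), 'rotation': array([ 0.05872939, -0.07400243, -0.6948641 ,  0.71290839])}
wrist {'fx': 322.8428694909882, 'fy': 322.8428694909882, 'cx': 284.01939332014535, 'cy': 212.52456637992472, 'position': array([0.17065467, 0.60673479, 0.38284266]), 'rotation': array([-0.12159661, -0.08004257,  0.54556573,  0.82532751])}
```

View pics/top0.png

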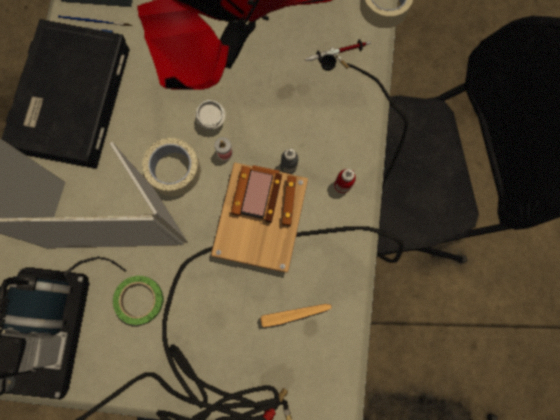

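View pics/side0.png

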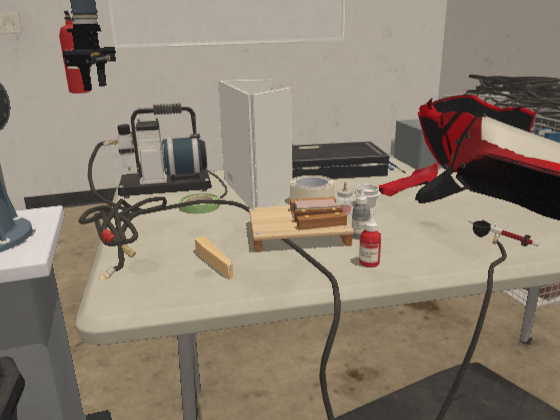

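View pics/wrist0.png

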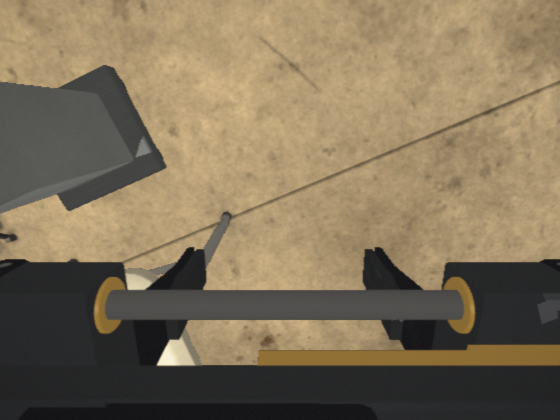

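The top view shows the clamp (board about (213–307, 163–272) px), with the wedge below it, butt at (262,322) and tip at (330,307). I'll zoom in and measure.

```bash
cat > h.py <<'E'
import numpy as np, cv2
from scipy.spatial.transform import Rotation as R
def ray(c,u,v):
    d=np.array([(u-c["cx"])/c["fx"],-(v-c["cy"])/c["fy"],-1.])
    return R.from_quat(c["rotation"]).apply(d)
def unproj(c,u,v,z):
    d=ray(c,u,v);p=np.array(c["position"]);return p+d*(z-p[2])/d[2]
def proj(c,P):
    q=R.from_quat(c["rotation"]).inv().apply(np.atleast_2d(P)-c["position"])
    return np.c_[c["cx"]-c["fx"]*q[:,0]/q[:,2],c["cy"]+c["fy"]*q[:,1]/q[:,2]]
def crop(c,u0,u1,v0,v1,s,name):
    im=c["pixels"][v0:v1,u0:u1,::-1]
    cv2.imwrite(name,cv2.resize(im,None,fx=s,fy=s,interpolation=cv2.INTER_CUBIC))
E
python3 - <<'E'
from rig import robot
from h import *
import pickle
c=robot.camera("top");s=robot.camera("side")
pickle.dump((c,s),open("cams.pkl","wb"))
crop(c,200,340,155,280,5,"pics/topc.png")
crop(c,250,340,295,335,8,"pics/topw.png")
crop(s,180,400,160,290,3.6,"pics/sidec.png")
E
```

```text
(no output)
```

View pics/topc.png

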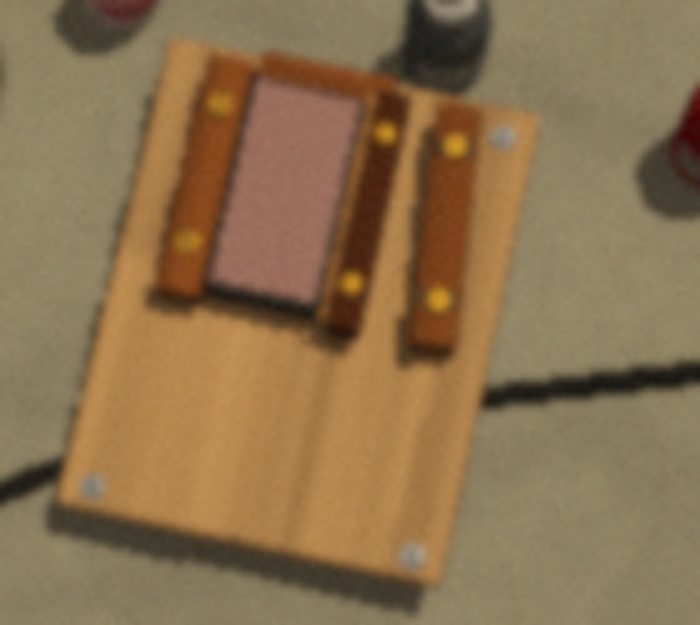

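View pics/topw.png

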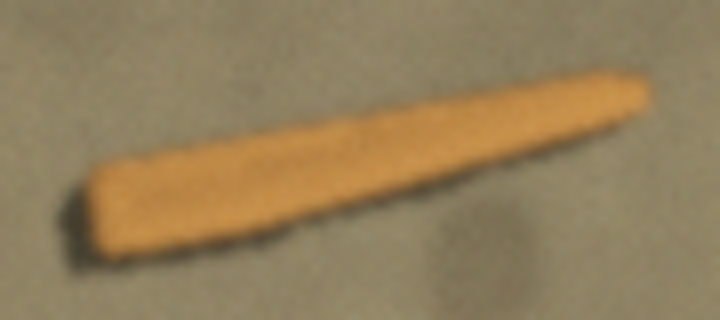

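View pics/sidec.png

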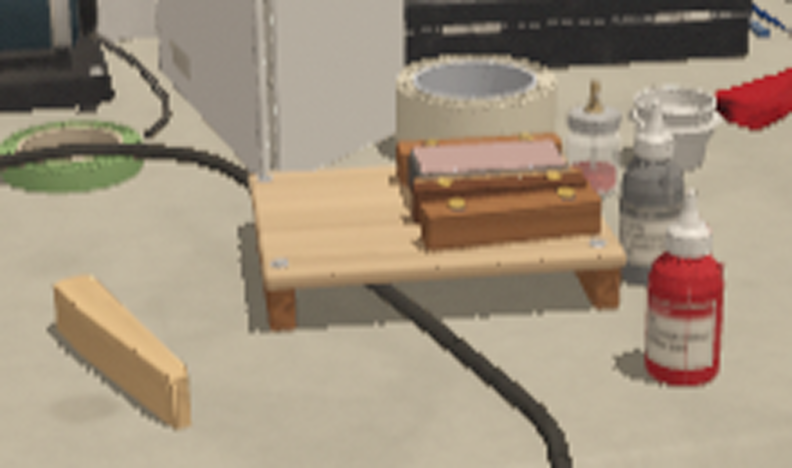

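```bash
cat > fit.py <<'E'
from h import *
import pickle
from scipy.optimize import least_squares
c,s=pickle.load(open("cams.pkl","rb"))
def fit(cam,pts,mod,z,x0):
    def P(p):
        a=R.from_euler('z',p[2]);return a.apply(np.c_[mod,np.full(len(mod),0)])+[p[0],p[1],z]
    r=least_squares(lambda p:(proj(cam,P(p))-pts).ravel(),x0)
    return r.x,r.fun.round(2)
t=lambda L,k,u,v:np.array(L)/k+[u,v]-0.5+0.5/k
cl=t([(58,503),(437,583),(540,118),(172,40)],5,200,155)
print(cl)
r=fit(c,cl,np.array([(-85,68),(-85,-82),(105,-82),(105,68)])/1e3,.035,[.4,-.2,0]);print("clamp",r)
w=t([(92,168),(108,258),(600,72),(652,84),(638,116)],8,250,295)
w=t([(90,166),(106,258),(652,76),(652,104)],8,250,295)
r2=fit(c,w,np.array([(-17.5,11),(-17.5,-11),(117.5,8.5),(117.5,4.)])/1e3,.028,[.25,-.2,-1.4]);print("wedge",r2)
# side check
def P3(p,m): return R.from_euler('z',p[2]).apply(np.array(m)/1e3)+[p[0],p[1],0]
print(proj(s,P3(r[0],[(-85,-82,35),(105,-82,35),(0,-30,57),(95,-30,57),(-85,68,35)])))
print(proj(s,P3(r2[0],[(-17.5,11,28),(-17.5,-11,28),(117.5,6,28),(117.5,6,0)])))
E
python3 fit.py
```

```text
[[211.2 255.2]
 [287.  271.2]
 [307.6 178.2]
 [234.  162.6]]
clamp (array([ 0.61378463, -0.18802094, -0.1902191 ]), array([-0.87,  0.31,  0.85,  1.31,  0.57, -0.63, -0.54, -1.16]))
wedge (array([ 0.42695733, -0.22219432, -1.38100031]), array([-0.51, -0.07, -0.64,  0.31,  0.36,  0.42,  0.8 , -0.69]))
[[250.92982876 236.01279615]
 [352.06135396 229.61386208]
 [292.79869938 212.01620193]
 [340.92442873 209.18143437]
 [246.89238281 207.40630279]]
[[203.35335828 235.20264739]
 [192.18688109 237.6486297 ]
 [228.54917517 264.28465996]
 [229.49793936 279.15350665]]
```

```bash
cat > st.py <<'E'
from h import *
def show(o):
    M=R.from_quat(o["tool_rot"]).as_matrix()
    print("t",round(o["time"],2),"p",(np.array(o["position"])*1e3).round(1),"tx head",round(float(np.arctan2(M[1,0],M[0,0])),4),"tz",M[:,2].round(3),"F",np.round(o["ft_force"],1),"w",round(o["grip_width"]*1e3,1),"q",np.round(o["q"],2))
def rows(o,target,z=None):
    M=R.from_quat(o["tool_rot"]).as_matrix()
    d=np.array(target)-np.array(o["position"])
    print("shift tool mm",(M.T@d*1e3).round(1))
if __name__=="__main__":
    from rig import robot
    import sys
    o=robot.get_obs();show(o)
    if len(sys.argv)>3: rows(o,[float(a) for a in sys.argv[1:4]])
E
python3 st.py .427 -.222 .3
python3 - <<'E'
import pickle
from h import *
c,s=pickle.load(open("cams.pkl","rb"))
crop(s,185,240,225,290,9,"pics/sw.png")
for u,v in[(0,145),(113,145),(185,242),(160,215)]: print(unproj(c,u,v,.262).round(3))
E
```

```text
t 0.25 p [244.2 574.9 222.1] tx head 1.169 tz [-0.92   0.391  0.   ] F [-0.5  0.4  0.8] w 87.0 q [ 0.99  0.53  1.43 -0.    1.18 -0.18]
shift tool mm [-662.1  -77.3 -479.9]
[0.672 0.184 0.262]
[0.678 0.019 0.262]
[ 0.535 -0.096  0.262]
[ 0.574 -0.058  0.262]
```

View pics/sw.png

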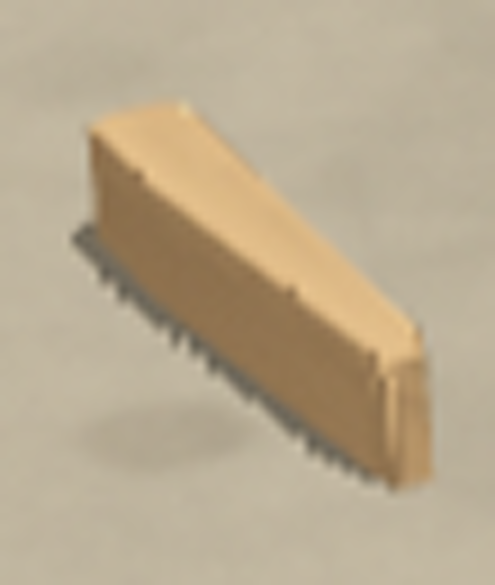

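```bash
cat >> fit.py <<'E'
print("JOINT")
sw=t([(183,103),(90,130),(140,178)],9,185,225)
sm=[(-17.5,11,28),(-17.5,-11,28),(17.5,-11,28)]
tm=[(-17.5,11,28),(-17.5,-11,28),(117.5,8.5,28),(117.5,4,28)]
f=lambda p:np.r_[(proj(c,P3(p,tm))-w).ravel(),(proj(s,P3(p,sm))-sw).ravel()]
r=least_squares(f,r2[0]);print(r.x,r.fun.round(1))
sc=t([(262,272),(622,250),(250,172)],3.6,180,160)
scm=[(-85,-82,35),(105,-82,35),(-85,68,35)]
tcm=[(-85,68,35),(-85,-82,35),(105,-82,35),(105,68,35)]
f=lambda p:np.r_[(proj(c,P3(p,tcm))-cl).ravel(),(proj(s,P3(p,scm))-sc).ravel()]
r=least_squares(f,[.61,-.19,-.19]);print(r.x,r.fun.round(1))
E
python3 fit.py | sed -n '/JOINT/,$p'
```

```text
JOINT
[ 0.4285708  -0.22263968 -1.39137299] [-0.2 -1.  -0.5 -0.7  0.8  0.2  1.2 -0.9 -0.5 -0.8 -1.4 -1.4 -0.8  0.1]
[ 0.61496298 -0.18803828 -0.19143313] [-0.9 -0.4  0.8  0.7  0.6 -1.2 -0.4 -1.8 -0.9  0.7  0.2  0.5 -1.6 -0.1]
```

```bash
python3 -m creep '[[[0,-50,0],0,1],[[0,-40,0],0,1],[[-30,0,-10],0,1]]'; python3 st.py .427 -.222 .31
```

```text
time: 0.55
position: [0.2448, 0.5495, 0.3191]
tool_rot: [-0.587, -0.396, 0.385, 0.592]
ft_force: [0.6, -0.6, 0.1]
grip_width: 0.0871
t 0.55 p [244.8 549.5 319.1] tx head 1.1705 tz [-0.921  0.39  -0.003] F [ 0.6 -0.6  0.1] w 87.1 q [ 0.97  0.39  1.38  0.    1.35 -0.2 ]
shift tool mm [-6.396e+02 -5.000e-01 -4.685e+02]
```

```bash
python3 -m creep '[[[-33,0,-36],0,1],[[-33,0,-36],0,1],[[-33,0,-36],0,1],[[-33,0,-36],0,1],[[-33,0,-36],0,1],[[-33,0,-36],0,1],[[-33,0,-36],0,1],[[-33,0,-36],0,1]]'; python3 -m creep '[[[-33,0,-36],0,1],[[0,0,0],0.14,1],[[0,0,0],0.14,1],[[0,0,0],0.14,1],[[0,0,0],0.14,1],[[0,0,0],0.14,1],[[0,0,0],0.14,1],[[0,0,0],0.14,1]]'; python3 st.py .4286 -.2226 .20
```

```text
time: 1.35
position: [0.404, 0.1863, 0.3128]
tool_rot: [0.59, 0.39, -0.39, -0.59]
ft_force: [0.7, 0.9, 0.0]
grip_width: 0.0871
time: 2.15
position: [0.4237, 0.1436, 0.3125]
tool_rot: [0.704, 0.065, -0.065, -0.704]
ft_force: [-0.7, 0.3, -0.5]
grip_width: 0.0871
t 2.15 p [423.7 143.6 312.5] tx head 0.1831 tz [-0.182  0.983  0.   ] F [-0.7  0.3 -0.5] w 87.1 q [ 0.08  0.17  1.73 -0.    1.24 -0.11]
shift tool mm [ -61.9  112.5 -361. ]
```

```bash
python3 -m creep '[[[-8,0,-45],0,1],[[-8,0,-45],0,1],[[-8,0,-45],0,1],[[-8,0,-45],0,1],[[-8,0,-45],0,0.7],[[-8,0,-45],0,0.7],[[-7,0,-45],0,0.7],[[-7,0,-46],0,0.7]]'; python3 -m creep '[[[0,40,0],0,0.7],[[0,40,0],0,0.7],[[0,30,0],0,0.7],[[0,0,0],0,0.7],[[0,0,0],0,0.7]]';  python3 - <<'E'
from rig import robot
from h import *
for n in("side","top","wrist"):
    c=robot.camera(n)
    cv2.imwrite(f"pics/{n}1.png",c["pixels"][:,:,::-1])
E
python3 st.py .4286 -.2226 .006
```

```text
time: 2.95
position: [0.4304, -0.2243, 0.3127]
tool_rot: [-0.704, -0.067, 0.066, 0.704]
ft_force: [0.6, -0.3, 1.1]
grip_width: 0.0645
time: 3.45
position: [0.431, -0.2227, 0.2028]
tool_rot: [-0.704, -0.067, 0.067, 0.704]
ft_force: [0.9, -0.1, 0.5]
grip_width: 0.0612
t 3.6 p [ 432.1 -223.4  204.4] tx head 0.1894 tz [-0.188  0.982 -0.003] F [ 0.3 -0.5 -0.4] w 61.1 q [-0.71  0.37  1.8  -0.    0.97 -0.9 ]
shift tool mm [ -3.8 198.4   2.1]
```

View pics/wrist1.png

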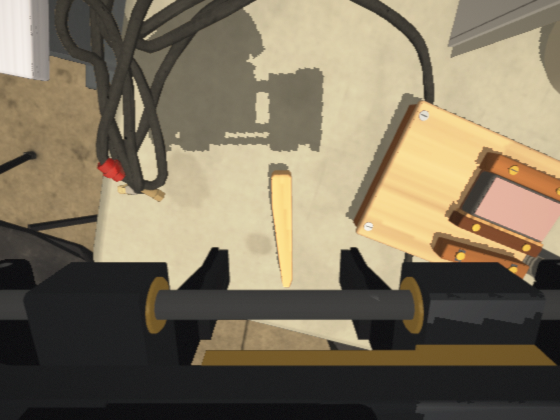

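View pics/side1.png

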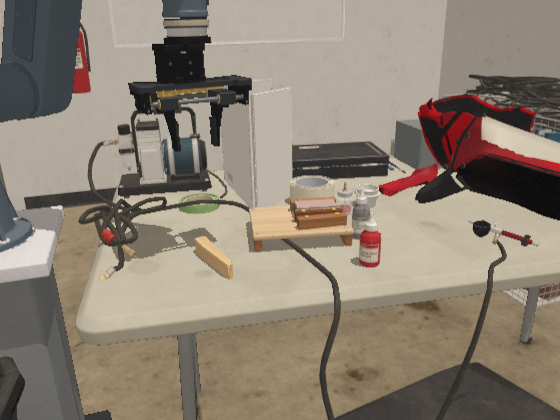

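The wrist view shows the wedge butt end at about (272–291,175) and the tip at (287,285), and the whole clamp. I'll use it as a third measurement.

```bash
python3 - <<'E'
from rig import robot
from h import *
c=robot.camera("wrist")
import pickle;pickle.dump(c,open("w1.pkl","wb"))
crop(c,250,320,160,295,4.4,"pics/w1w.png")
crop(c,345,560,90,280,3.1,"pics/w1c.png")
E
```

```text
(no output)
```

View pics/w1w.png

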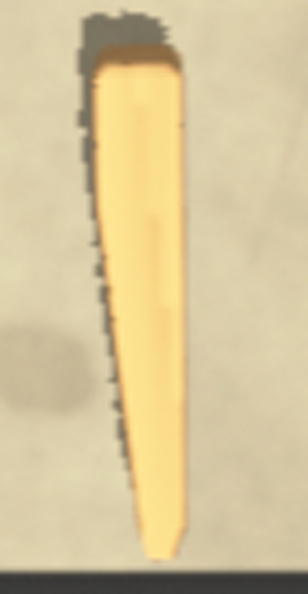

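View pics/w1c.png

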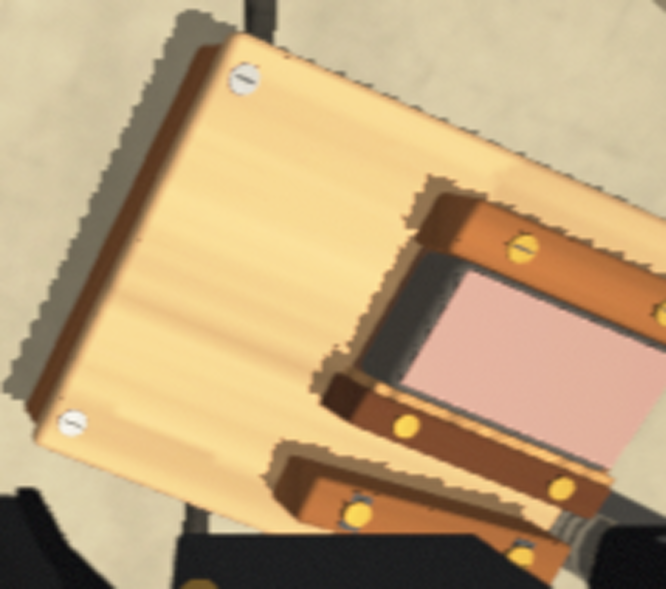

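```bash
cat > fit2.py <<'E'
from h import *
import pickle
from scipy.optimize import least_squares
c=pickle.load(open("w1.pkl","rb"))
t=lambda L,k,u,v:np.array(L)/k+[u,v]-0.5+0.5/k
def P3(p,m): return R.from_euler('z',p[2]).apply(np.array(m)/1e3)+[p[0],p[1],0]
w=t([(97,66),(182,66),(149,558),(178,558)],4.4,250,160)
m=[(-17.5,-11,28),(-17.5,11,28),(117.5,4,28),(117.5,9,28)]
r=least_squares(lambda p:(proj(c,P3(p,m))-w).ravel(),[.43,-.22,-1.39]);print("wedge",r.x,r.fun.round(1))
k=t([(243,33),(35,440),(417,243)],3.1,345,90)
m=[(-85,68,35),(-85,-82,35),(0,30,35)]
r=least_squares(lambda p:(proj(c,P3(p,m))-k).ravel(),[.61,-.19,-.19]);print("clamp",r.x,r.fun.round(1))
for n,q,z in[("jaw bot",(323,405),.035),("cheek bot",(273,492),.035),("jaw top",(345,372),.057),("jaw top outer",(352,424),.057),("cheek top inner",(292,456),.057)]:
    u=t([q],3.1,345,90)[0];X=unproj(c,*u,z)-[r.x[0],r.x[1],0]
    print(n,(R.from_euler('z',-r.x[2]).apply(X)*1e3).round(1))
E
python3 fit2.py
```

```text
wedge [ 0.42882285 -0.2202937  -1.38460795] [-0.8 -1.   0.7 -1.   1.2  1.2 -1.1  1.2]
clamp [ 0.61729765 -0.18789559 -0.20095371] [ 1.  -1.6  0.   1.8 -1.1  0.1]
jaw bot [  1.3 -30.5  35. ]
cheek bot [  1.6 -65.7  35. ]
jaw top [-11.7 -15.9  57. ]
jaw top outer [ -0.3 -30.4  57. ]
cheek top inner [-12.9 -47.6  57. ]
```

```bash
cat >> fit2.py <<'E'
print('--')
for n,q,z in[("jaw in bot",(345,372),.035),("jaw out bot",(323,405),.035),("cheek in bot",(292,456),.035),("cheek out bot",(273,492),.035),("fence",(417,243),.035),]:
    u=t([q],3.1,345,90)[0];X=unproj(c,*u,z)-[r.x[0],r.x[1],0]
    print(n,(R.from_euler('z',-r.x[2]).apply(X)*1e3).round(1))
E
python3 fit2.py|sed -n '/--/,$p'
python3 -m creep '[[[-3,45,0],0,0.7],[[0,45,0],0,0.7],[[0,45,0],0,0.7],[[0,40,0],0,0.7],[[0,0,0],0,0.7],[[0,0,0],0,0.7]]'; python3 st.py .4287 -.2212 .006
```

```text
--
jaw in bot [  2.1 -17.2  35. ]
jaw out bot [  1.3 -30.5  35. ]
cheek in bot [  0.9 -51.1  35. ]
cheek out bot [  1.6 -65.7  35. ]
fence [ 1.  30.5 35. ]
time: 4.25
position: [0.4284, -0.2234, 0.0282]
tool_rot: [0.704, 0.067, -0.067, -0.704]
ft_force: [0.9, -0.3, 0.5]
grip_width: 0.0609
t 4.25 p [ 428.4 -223.4   28.2] tx head 0.1892 tz [-0.188  0.982 -0.   ] F [ 0.9 -0.3  0.5] w 60.9 q [-0.71  0.68  1.93 -0.    0.53 -0.9 ]
shift tool mm [ 0.7 22.2  2.1]
```

```bash
python3 -m creep '[[[0,12,2],0,0.7],[[0,10,0],0,0.7],[[0,0,0],0,0.7],[[0,0,0],0,0],[[0,0,0],0,0],[[0,0,0],0,0],[[0,0,0],0,0],[[0,0,0],0,0]]' 25; python3 st.py .4287 -.2212 .006
python3 - <<'E'
from rig import robot
from h import *
c=robot.camera("side")
crop(c,120,320,120,290,4,"pics/s2.png")
E
```

```text
time: 5.05
position: [0.4275, -0.2212, 0.0057]
tool_rot: [0.704, 0.067, -0.067, -0.704]
ft_force: [-0.3, 0.1, 0.4]
grip_width: 0.0291
t 5.05 p [ 427.5 -221.2    5.7] tx head 0.189 tz [-0.188  0.982 -0.   ] F [-0.3  0.1  0.4] w 29.1 q [-0.71  0.73  1.94 -0.    0.47 -0.9 ]
shift tool mm [ 1.1 -0.3 -0.2]
```

View pics/s2.png

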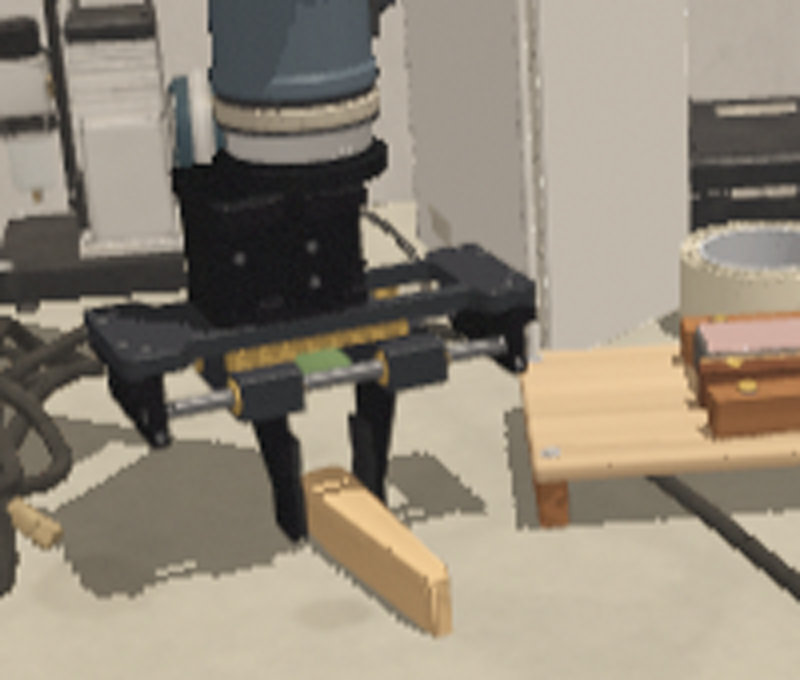

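The fingers straddle the wedge butt, still closing. I'll finish the grip and lift.

```bash
python3 -m creep '[[[0,0,0],0,0],[[0,0,0],0,0],[[0,0,0],0,0],[[0,0,0],0,0],[[0,0,0],0,0]]' 25;python3 -m creep '[[[0,-40,0],0,0],[[0,-45,0],0,0],[[0,-45,0],0,0],[[0,0,0],0,0],[[0,0,0],0,0]]'; python3 st.py
python3 - <<'E'
from rig import robot
from h import *
c=robot.camera("side")
crop(c,120,320,80,250,4,"pics/s3.png")
c=robot.camera("top")
crop(c,200,360,150,360,3,"pics/t3.png")
E
```

```text
time: 5.6
position: [0.4276, -0.2212, 0.0056]
tool_rot: [0.704, 0.067, -0.067, -0.704]
ft_force: [-0.2, 0.1, -0.1]
grip_width: 0.0219
time: 6.1
position: [0.4276, -0.2212, 0.1362]
tool_rot: [0.704, 0.067, -0.066, -0.703]
ft_force: [-0.8, -0.3, -1.3]
grip_width: 0.022
t 6.1 p [ 427.6 -221.2  136.2] tx head 0.189 tz [-0.188  0.982 -0.001] F [-0.8 -0.3 -1.3] w 22.0 q [-0.71  0.47  1.87  0.    0.79 -0.9 ]
```

View pics/s3.png

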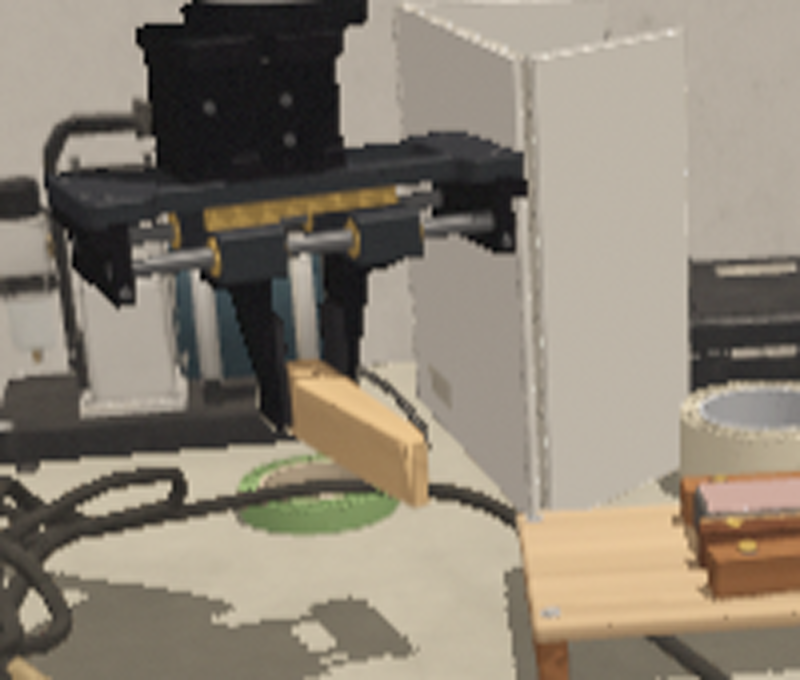

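```bash
python3 - <<'E'
import pickle
from h import *
c,s=pickle.load(open("cams.pkl","rb"))
print("side base",unproj(s,252.5,208.7,0.0).round(3),"side top",unproj(s,252.5,95,.262).round(3))
for z in(0,.262): print(z,unproj(c,185,242,z).round(3),unproj(c,160,215,z).round(3),unproj(c,113,145,z).round(3))
E
python3 -m creep '[[[0,0,0],-0.14,0],[[0,0,0],-0.14,0],[[0,0,0],-0.14,0],[[0,0,0],-0.14,0],[[0,0,0],-0.14,0],[[0,0,0],-0.14,0],[[0,0,0],-0.14,0],[[0,0,0],-0.14,0]]'; python3 -m creep '[[[0,0,0],-0.07,0],[[0,0,0],0,0]]'; python3 st.py .511 -.212 .136
```

```text
side base [ 0.574 -0.027  0.   ] side top [ 0.575 -0.065  0.262]
0 [ 0.573 -0.05   0.   ] [0.625 0.003 0.   ] [0.768 0.108 0.   ]
0.262 [ 0.535 -0.096  0.262] [ 0.574 -0.058  0.262] [0.678 0.019 0.262]
time: 7.0
position: [0.4262, -0.2202, 0.1333]
tool_rot: [-0.558, -0.432, 0.432, 0.562]
ft_force: [-0.4, 1.0, -1.4]
grip_width: 0.0217
time: 7.2
position: [0.4263, -0.2203, 0.1336]
tool_rot: [-0.544, -0.449, 0.45, 0.547]
ft_force: [0.6, -0.1, -0.4]
grip_width: 0.0219
t 7.2 p [ 426.3 -220.3  133.6] tx head 1.3787 tz [-0.982  0.191  0.004] F [ 0.6 -0.1 -0.4] w 21.9 q [-0.71  0.48  1.87 -0.    0.79 -2.09]
shift tool mm [ 24.3  -2.7 -81.5]
```

View pics/t3.png

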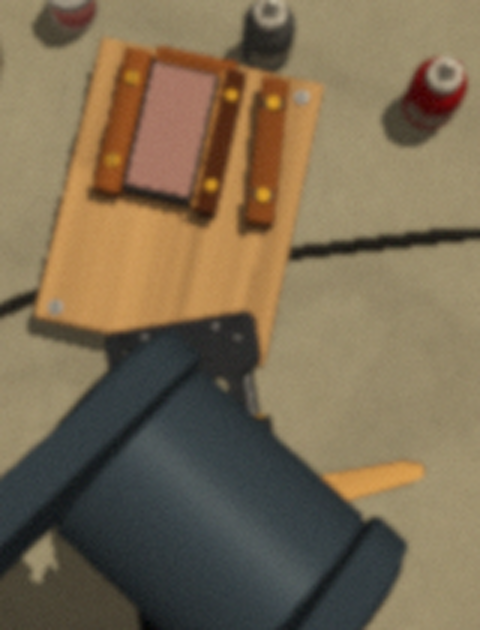

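```bash
python3 -m creep '[[[8,0,-27],0,0],[[8,0,-27],0,0],[[8,0,-27],0,0],[[0,30,0],0,0],[[0,22,0],0,0],[[0,0,0],0,0],[[0,0,0],0,0]]'; python3 st.py .511 -.212 .042
python3 - <<'E'
from rig import robot
from h import *
c=robot.camera("side")
crop(c,200,400,110,270,4,"pics/s4.png")
c=robot.camera("top")
crop(c,200,340,150,300,4,"pics/t4.png")
c=robot.camera("wrist")
import pickle;pickle.dump(c,open("w4.pkl","wb"))
cv2.imwrite("pics/w4.png",c["pixels"][:,:,::-1])
E
```

```text
time: 7.9
position: [0.5108, -0.2126, 0.0824]
tool_rot: [-0.545, -0.449, 0.45, 0.547]
ft_force: [0.0, -0.6, -0.5]
grip_width: 0.0215
t 7.9 p [ 510.8 -212.6   82.4] tx head 1.378 tz [-0.981  0.192  0.003] F [ 0.  -0.6 -0.5] w 21.5 q [-0.6   0.64  1.73 -0.    0.78 -1.97]
shift tool mm [ 0.5 40.4 -0.2]
```

View pics/s4.png

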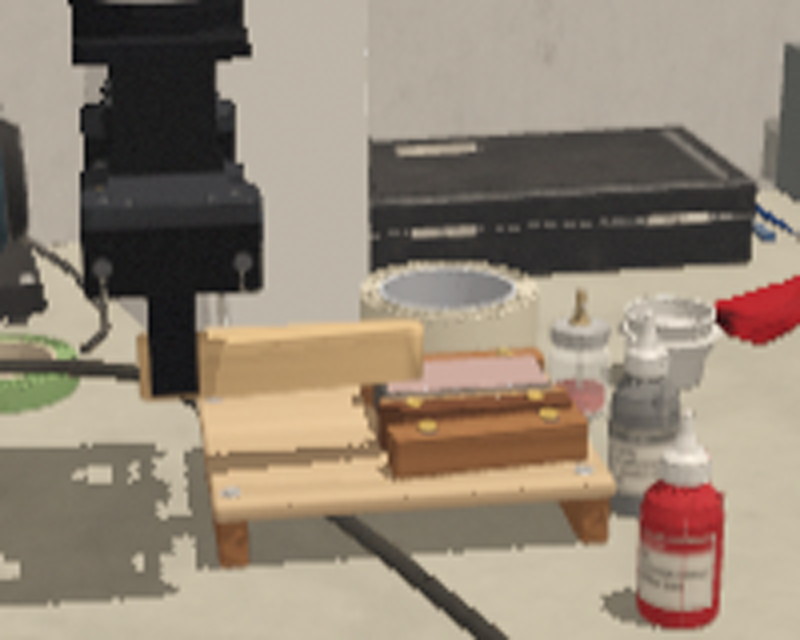

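View pics/t4.png

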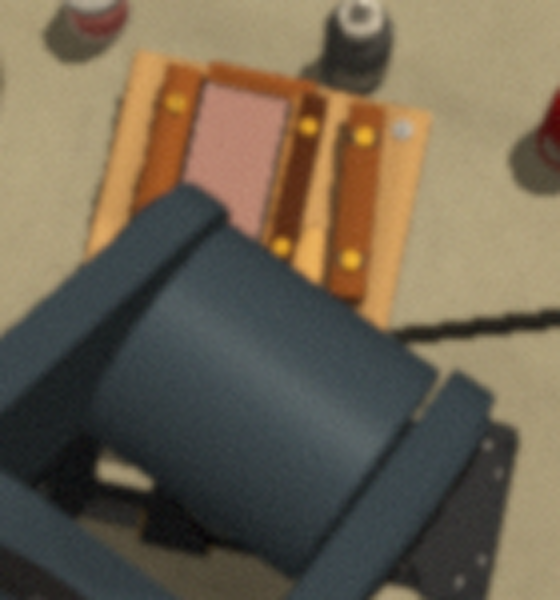

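View pics/w4.png

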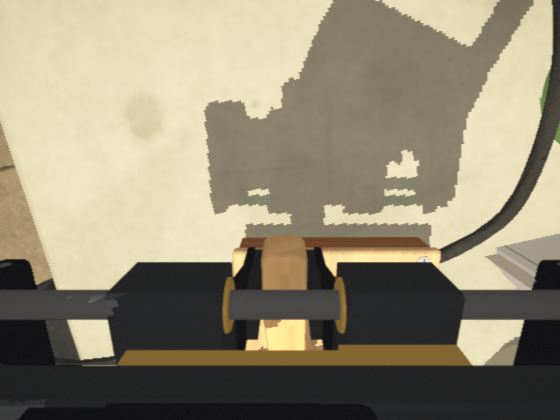

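```bash
python3 - <<'E'
from rig import robot
from h import *
c=robot.camera("top")
crop(c,260,305,170,235,9,"pics/t5.png")
import pickle;pickle.dump(c,open("t5.pkl","wb"))
E
```

```text
(no output)
```

View pics/t5.png

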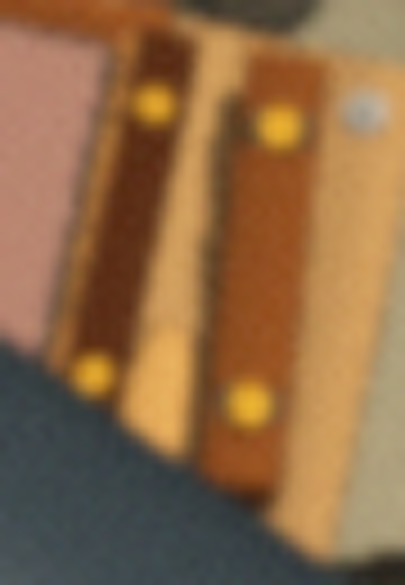

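```bash
python3 - <<'E'
from h import *
import pickle
c=pickle.load(open("t5.pkl","rb"))
o=np.array([.6155,-.188,0]);A=R.from_euler('z',.193)
for n,q,z in[("tip L",(152,330),.1047),("tip R",(190,330),.1047),("body L",(128,405),.1047),("jaw out far",(194,50),.057),("jaw out near",(128,405),.057),("cheek in far",(240,70),.057),("cheek near",(208,460),.057)]:
    p=unproj(c,260+q[0]/9-.45,170+q[1]/9-.45,z);print(n,(A.apply(p-o)*1e3).round(1))
E
```

```text
tip L [ 18.5 -36.3 104.7]
tip R [ 20.1 -43.7 104.7]
body L [  2.6 -34.9 104.7]
jaw out far [ 90.4 -30.2  57. ]
jaw out near [ 12.2 -33.2  57. ]
cheek in far [ 88.2 -40.6  57. ]
cheek near [  4.4 -52.   57. ]
```

```bash
python3 - <<'E'
from h import *
import pickle
c=pickle.load(open("w1.pkl","rb"))
t=lambda q:(345+q[0]/3.1-.35,90+q[1]/3.1-.35)
for n,a,b,z in[("board +y edge",(243,33),(666,220),.035),("board near",(35,437),(243,33),.035),("board -y",(40,440),(190,503),.035),("pink edge",(400,384),(608,470),.06),("pink far",(470,272),(664,349),.06),("jaw bot edge?",(362,372),(610,478),.057)]:
    d=unproj(c,*t(b),z)-unproj(c,*t(a),z);print(n,np.arctan2(d[1],d[0]).round(3))
c,_=pickle.load(open("cams.pkl","rb"))
t=lambda q:(200+q[0]/5-.4,155+q[1]/5-.4)
for n,a,b,z in[("top +y",(58,503),(172,40),.035),("top -y",(437,583),(540,118),.035),("near",(437,583),(58,503),.035),("far",(540,118),(172,40),.035),("jaw out",(356,335),(407,95),.057),("fence out",(162,285),(212,60),.057),("cheek outer",(455,345),(480,110),.057)]:
    d=unproj(c,*t(b),z)-unproj(c,*t(a),z);print(n,np.arctan2(d[1],d[0]).round(3))
E
```

```text
board +y edge -0.189
board near 1.361
board -y -0.222
pink edge -0.195
pink far -0.168
jaw bot edge? -0.206
top +y -0.191
top -y -0.197
near 1.388
far 1.385
jaw out -0.178
fence out -0.172
cheek outer -0.084
```

```bash
python3 -m creep '[[[-2,20,0],0,0],[[0,15,0],0,0],[[0,3,0],0,0],[[0,0,0],0,0],[[0,0,0],0,0]]'; python3 st.py .511 -.212 .042;python3 -m creep '[[[0,1,0],0,0],[[0,1,0],0,0],[[0,0,0],0,0]]'; python3 st.py 
python3 - <<'E'
from rig import robot
from h import *
c=robot.camera("side")
crop(c,200,400,130,290,4,"pics/s6.png")
c=robot.camera("top")
crop(c,250,310,170,240,8,"pics/t6.png")
E
```

```text
time: 8.6
position: [0.5118, -0.2154, 0.0465]
tool_rot: [0.546, 0.45, -0.45, -0.545]
ft_force: [-0.8, -0.3, -1.0]
grip_width: 0.0218
t 8.6 p [ 511.8 -215.4   46.5] tx head 1.3789 tz [-0.982  0.191 -0.002] F [-0.8 -0.3 -1. ] w 21.8 q [-0.6   0.7   1.74  0.    0.7  -1.98]
shift tool mm [3.2 4.4 1.4]
time: 8.9
position: [0.5113, -0.2151, 0.0438]
tool_rot: [0.546, 0.45, -0.45, -0.545]
ft_force: [-1.3, -1.1, -1.0]
grip_width: 0.0214
t 8.9 p [ 511.3 -215.1   43.8] tx head 1.3791 tz [-0.982  0.191 -0.   ] F [-1.3 -1.1 -1. ] w 21.4 q [-0.6   0.7   1.74 -0.    0.7  -1.98]
```

View pics/s6.png

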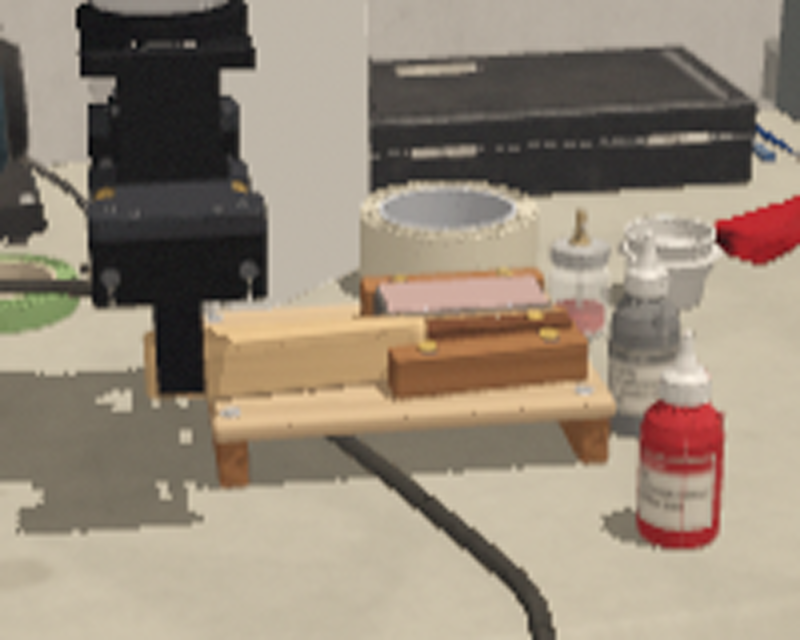

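View pics/t6.png

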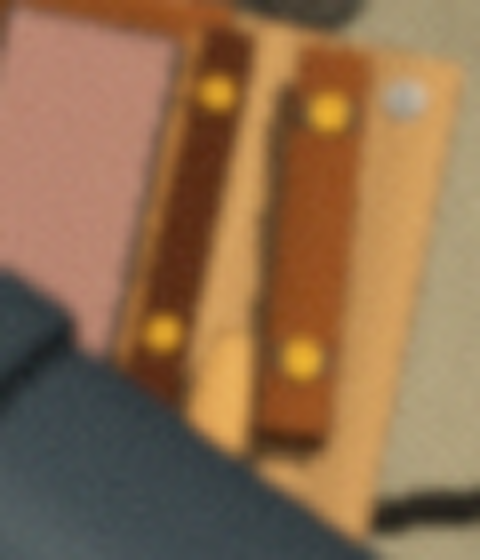

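```bash
python3 -m creep '[[[1.5,1.5,0],0,0],[[0,1,0],0,0],[[0,0,0],0,0],[[0,0,0],0,0]]'; python3 st.py; python3 -m creep '[[[0,0.5,0],0,0],[[0,0.5,0],0,0],[[0,0,0],0,0],[[0,0,0],0,0]]'; python3 st.py 
```

```text
time: 9.4
position: [0.5115, -0.2135, 0.041]
tool_rot: [-0.545, -0.45, 0.45, 0.546]
ft_force: [-0.3, -0.0, -0.9]
grip_width: 0.0214
t 9.4 p [ 511.5 -213.5   41. ] tx head 1.3791 tz [-0.982  0.191  0.   ] F [-0.3 -0.  -0.9] w 21.4 q [-0.6   0.71  1.75 -0.    0.69 -1.98]
time: 9.8
position: [0.5115, -0.2136, 0.0406]
tool_rot: [0.546, 0.45, -0.45, -0.545]
ft_force: [-0.8, 0.1, 5.6]
grip_width: 0.0217
t 9.8 p [ 511.5 -213.6   40.6] tx head 1.379 tz [-0.982  0.191 -0.   ] F [-0.8  0.1  5.6] w 21.7 q [-0.6   0.71  1.75 -0.    0.69 -1.98]
```

```bash
python3 -m creep '[[[0,-0.5,0],0,0.5],[[0,0,0],0,0.5],[[0,0,0],0,0.5],[[0,0,0],0,0.5],[[0,0,0],0,0.5],[[0,0,0],0,0.5],[[0,0,0],0,0.5]]'; python3 -m creep '[[[0,-15,0],0,0.5],[[0,-20,0],0,0.5],[[0,-20,0],0,0.5],[[0,0,40],0,0.3],[[0,0,20],0,0],[[0,0,0],0,0],[[0,0,0],0,0],[[0,0,0],0,0]]'; python3 st.py
python3 - <<'E'
from rig import robot
from h import *
import pickle
c=robot.camera("side");crop(c,200,400,130,290,4,"pics/s7.png")
d=robot.camera("top");crop(d,200,340,160,300,4.2,"pics/t7.png")
w=robot.camera("wrist");cv2.imwrite("pics/w7.png",w["pixels"][:,:,::-1])
pickle.dump((c,d,w),open("c7.pkl","wb"))
E
```

```text
time: 10.5
position: [0.5115, -0.2135, 0.0405]
tool_rot: [-0.546, -0.45, 0.45, 0.546]
ft_force: [0.2, 0.4, -0.1]
grip_width: 0.0433
time: 11.3
position: [0.4542, -0.2031, 0.0957]
tool_rot: [0.546, 0.45, -0.45, -0.545]
ft_force: [-0.4, -0.2, -0.5]
grip_width: 0.0113
t 11.3 p [ 454.2 -203.1   95.7] tx head 1.379 tz [-0.982  0.191 -0.002] F [-0.4 -0.2 -0.5] w 11.3 q [-0.65  0.56  1.86  0.    0.71 -2.02]
```

View pics/s7.png

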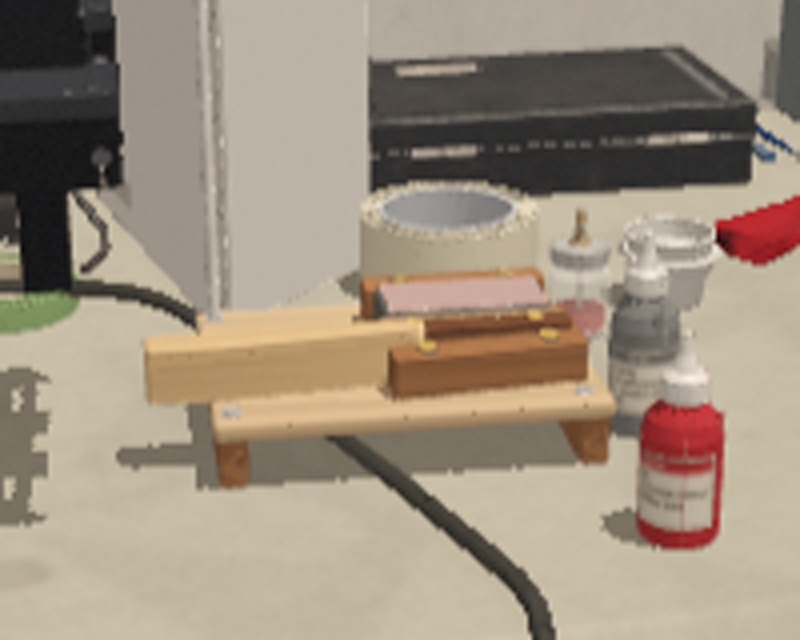

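View pics/t7.png

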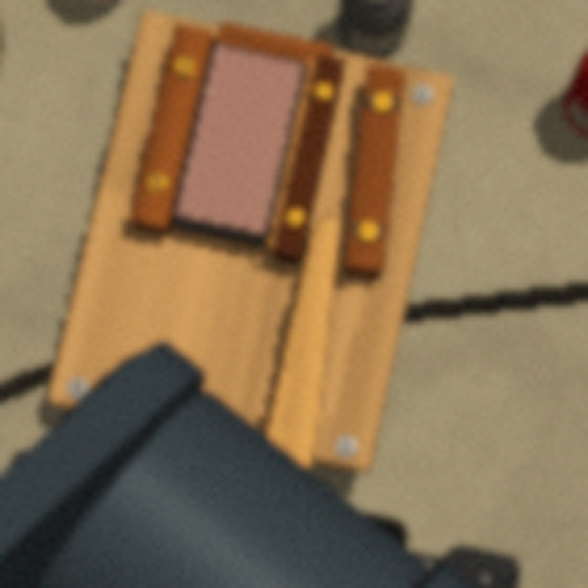

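View pics/w7.png

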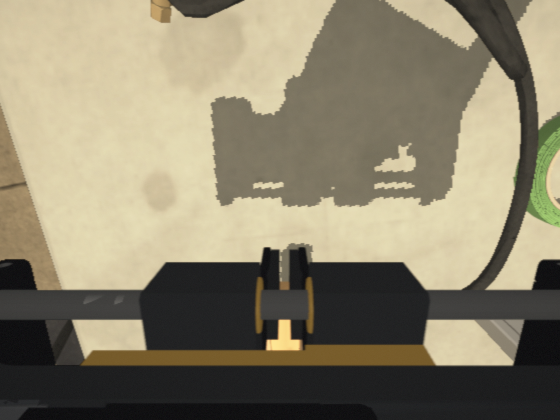

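```bash
python3 -m creep '[[[0,25,0],0,0],[[0,25,0],0,0],[[0,2,0],0,0],[[0,0,-10],0,0],[[0,0,-10],0,0],[[0,0,-4],0,0],[[0,0,0],0,0],[[0,0,0],0,0]]'; python3 st.py .5115 -.2136 .043
python3 - <<'E'
from rig import robot
from h import *
c=robot.camera("side");crop(c,200,400,130,290,4,"pics/s8.png")
E
```

```text
time: 12.25
position: [0.4764, -0.2067, 0.0441]
tool_rot: [0.546, 0.45, -0.45, -0.545]
ft_force: [-0.3, -0.2, 0.2]
grip_width: -0.0
t 12.25 p [ 476.4 -206.7   44.1] tx head 1.3794 tz [-0.982  0.19  -0.001] F [-0.3 -0.2  0.2] w -0.0 q [-0.62  0.68  1.83 -0.    0.63 -2.  ]
shift tool mm [ -0.1   1.1 -35.7]
```

View pics/s8.png

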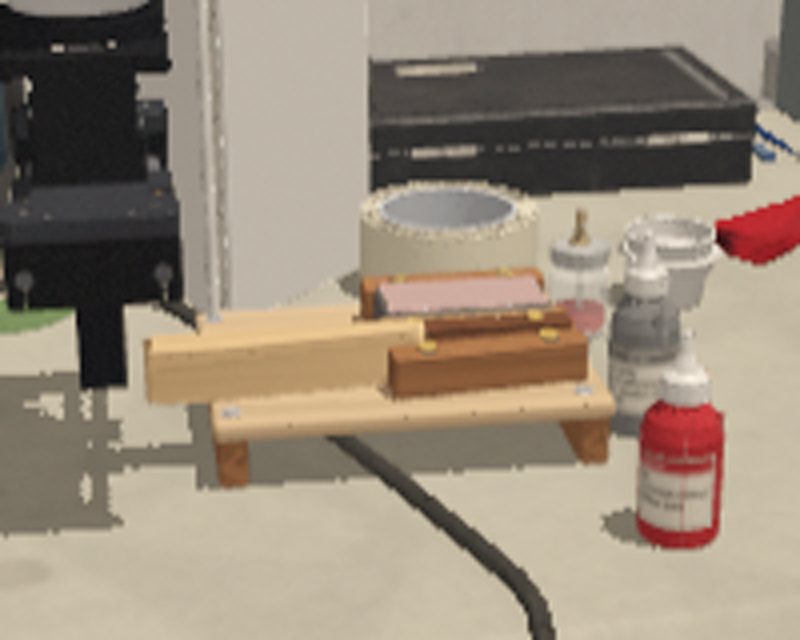

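```bash
python3 -m creep '[[[0,0,-3],0,0],[[0,0,-3],0,0],[[0,0,-3],0,0],[[0,0,-3],0,0],[[0,0,-3],0,0],[[0,0,-3],0,0],[[0,0,0],0,0]]'; python3 st.py;python3 -m creep '[[[0,0,-3],0,0],[[0,0,-3],0,0],[[0,0,-3],0,0],[[0,0,-3],0,0],[[0,0,-3],0,0],[[0,0,-3],0,0],[[0,0,0],0,0]]'; python3 st.py
python3 - <<'E'
from rig import robot
from h import *
c=robot.camera("side");crop(c,200,400,130,290,4,"pics/s9.png")
E
```

```text
time: 13.0
position: [0.4945, -0.2104, 0.0435]
tool_rot: [0.546, 0.45, -0.45, -0.545]
ft_force: [-0.9, 0.1, -0.5]
grip_width: 0.0006
t 13.0 p [ 494.5 -210.4   43.5] tx head 1.3791 tz [-0.982  0.19  -0.001] F [-0.9  0.1 -0.5] w 0.6 q [-0.61  0.69  1.79  0.    0.66 -1.99]
time: 13.7
position: [0.5122, -0.2139, 0.0436]
tool_rot: [0.546, 0.45, -0.45, -0.545]
ft_force: [0.4, 0.4, 0.3]
grip_width: 0.0005
t 13.7 p [ 512.2 -213.9   43.6] tx head 1.3791 tz [-0.982  0.191 -0.001] F [0.4 0.4 0.3] w 0.5 q [-0.6   0.7   1.74  0.    0.69 -1.98]
```

View pics/s9.png

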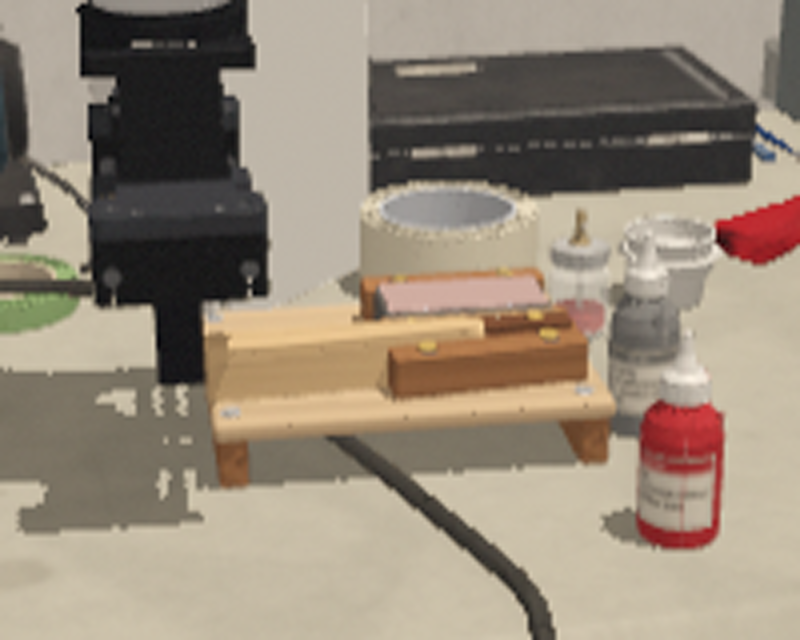

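```bash
python3 -m creep '[[[0,0,-2],0,0],[[0,0,-2],0,0],[[0,0,-2],0,0],[[0,0,-2],0,0],[[0,0,-2],0,0],[[0,0,-2],0,0],[[0,0,-2],0,0],[[0,0,-2],0,0]]'; python3 st.py;python3 -m creep '[[[0,0,-1],0,0],[[0,0,-1],0,0],[[0,0,-1],0,0],[[0,0,-1],0,0],[[0,0,-1],0,0],[[0,0,-1],0,0]]'; python3 st.py;python3 -m creep '[[[0,0,-1],0,0],[[0,0,-1],0,0],[[0,0,-1],0,0],[[0,0,-1],0,0]]'; python3 st.py
```

```text
time: 14.55
position: [0.527, -0.2164, 0.0435]
tool_rot: [-0.545, -0.45, 0.45, 0.546]
ft_force: [-2.1, 1.3, 0.3]
grip_width: 0.0006
t 14.55 p [ 527.  -216.4   43.5] tx head 1.3791 tz [-0.982  0.191  0.001] F [-2.1  1.3  0.3] w 0.6 q [-0.59  0.72  1.7   0.    0.72 -1.96]
time: 15.15
position: [0.5326, -0.2172, 0.0433]
tool_rot: [-0.545, -0.45, 0.45, 0.546]
ft_force: [-0.7, 1.7, 0.7]
grip_width: 0.0003
t 15.15 p [ 532.6 -217.2   43.3] tx head 1.379 tz [-0.982  0.191  0.001] F [-0.7  1.7  0.7] w 0.3 q [-0.58  0.72  1.69  0.    0.73 -1.96]
time: 15.55
position: [0.5375, -0.2189, 0.0437]
tool_rot: [0.546, 0.45, -0.45, -0.545]
ft_force: [-0.9, 1.3, -0.2]
grip_width: 0.0007
t 15.55 p [ 537.5 -218.9   43.7] tx head 1.3789 tz [-0.982  0.191 -0.001] F [-0.9  1.3 -0.2] w 0.7 q [-0.58  0.72  1.68 -0.    0.74 -1.96]
```

```bash
python3 -m creep '[[[0,0,-1],0,0],[[0,0,-1],0,0],[[0,0,-1],0,0],[[0,0,-1],0,0]]'; python3 st.py;python3 -m creep '[[[0,0,-1],0,0],[[0,0,-1],0,0],[[0,0,-1],0,0]]'; python3 st.py
python3 - <<'E'
from rig import robot
from h import *
c=robot.camera("side");crop(c,200,400,130,290,4,"pics/s10.png")
d=robot.camera("top");crop(d,200,340,160,300,4.2,"pics/t10.png")
E
```

```text
time: 15.95
position: [0.54, -0.219, 0.0435]
tool_rot: [-0.545, -0.449, 0.45, 0.546]
ft_force: [-5.8, 0.0, 3.7]
grip_width: 0.0006
t 15.95 p [ 540.  -219.    43.5] tx head 1.3794 tz [-0.982  0.19   0.002] F [-5.8  0.   3.7] w 0.6 q [-0.58  0.73  1.67 -0.    0.75 -1.96]
time: 16.25
position: [0.5401, -0.2188, 0.0432]
tool_rot: [-0.543, -0.449, 0.452, 0.548]
ft_force: [-10.7, -0.2, 6.7]
grip_width: 0.0004
t 16.25 p [ 540.1 -218.8   43.2] tx head 1.3802 tz [-0.982  0.189  0.009] F [-10.7  -0.2   6.7] w 0.4 q [-0.58  0.73  1.66 -0.    0.76 -1.95]
```

View pics/s10.png

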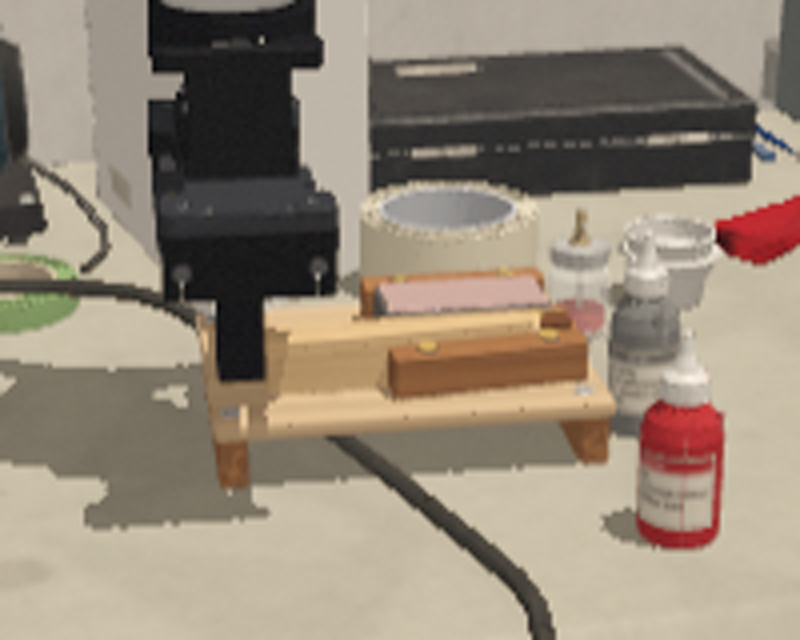

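View pics/t10.png

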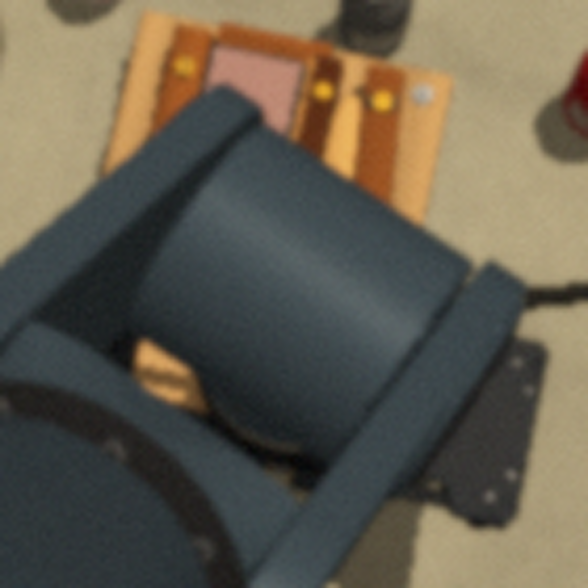

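```bash
python3 -m creep '[[[0,0,-1],0,0],[[0,0,-1],0,0],[[0,0,0],0,0]]'; python3 st.py;python3 -m creep '[[[0,0,-1],0,0],[[0,0,0],0,0]]'; python3 st.py
```

```text
time: 16.65
position: [0.5402, -0.2187, 0.043]
tool_rot: [-0.541, -0.448, 0.453, 0.549]
ft_force: [-12.4, 0.1, 7.0]
grip_width: 0.0004
t 16.65 p [ 540.2 -218.7   43. ] tx head 1.3805 tz [-0.982  0.189  0.013] F [-12.4   0.1   7. ] w 0.4 q [-0.57  0.73  1.66 -0.    0.76 -1.95]
time: 16.85
position: [0.5402, -0.2186, 0.043]
tool_rot: [-0.541, -0.448, 0.453, 0.55]
ft_force: [-13.9, -1.1, 8.6]
grip_width: 0.0003
t 16.85 p [ 540.2 -218.6   43. ] tx head 1.3807 tz [-0.982  0.189  0.015] F [-13.9  -1.1   8.6] w 0.3 q [-0.57  0.73  1.66 -0.01  0.77 -1.95]
```

```bash
python3 -m creep '[[[0,0,-1],0,0],[[0,0,-1],0,0],[[0,0,0],0,0]]'; python3 st.py;python3 -m creep '[[[0,0,-1],0,0],[[0,0,0],0,0],[[0,0,0],0,0]]'; python3 st.py
```

```text
time: 17.15
position: [0.5403, -0.2184, 0.0428]
tool_rot: [-0.539, -0.447, 0.454, 0.551]
ft_force: [-18.2, -0.2, 9.7]
grip_width: 0.0006
t 17.15 p [ 540.3 -218.4   42.8] tx head 1.3812 tz [-0.982  0.188  0.019] F [-18.2  -0.2   9.7] w 0.6 q [-0.57  0.73  1.66 -0.01  0.77 -1.95]
time: 17.45
position: [0.5403, -0.2183, 0.0426]
tool_rot: [-0.539, -0.447, 0.454, 0.551]
ft_force: [-19.4, -0.3, 10.3]
grip_width: 0.0005
t 17.45 p [ 540.3 -218.3   42.6] tx head 1.3813 tz [-0.982  0.188  0.021] F [-19.4  -0.3  10.3] w 0.5 q [-0.57  0.73  1.65 -0.01  0.78 -1.95]
```

Pushed to about 19 N along the wedge with no further travel. Backing off to check.

```bash
python3 -m creep '[[[0,0,4],0,0],[[0,0,4],0,0],[[0,0,6],0,0],[[0,0,15],0,0],[[0,0,15],0,0],[[0,-40,20],0,0],[[0,-40,0],0,0],[[0,0,0],0,0]]';python3 -m creep '[[[0,0,45],0,0],[[0,0,45],0,0],[[0,0,0],0,0],[[0,0,0],0,0],[[0,0,0],0,0]]'; python3 st.py
python3 - <<'E'
from rig import robot
from h import *
import pickle
c=robot.camera("side");crop(c,200,400,130,290,4,"pics/s11.png")
d=robot.camera("top");crop(d,200,340,160,300,4.2,"pics/t11.png")
pickle.dump((c,d),open("c11.pkl","wb"))
E
```

```text
time: 18.25
position: [0.4911, -0.2116, 0.1285]
tool_rot: [0.55, 0.451, -0.448, -0.541]
ft_force: [0.8, -0.8, -0.4]
grip_width: 0.0008
time: 18.75
position: [0.4008, -0.1933, 0.1239]
tool_rot: [0.547, 0.45, -0.449, -0.544]
ft_force: [0.7, 0.7, -0.2]
grip_width: 0.0002
t 18.75 p [ 400.8 -193.3  123.9] tx head 1.3789 tz [-0.982  0.191 -0.004] F [ 0.7  0.7 -0.2] w 0.2 q [-0.7   0.46  1.97  0.    0.7  -2.08]
```

View pics/s11.png

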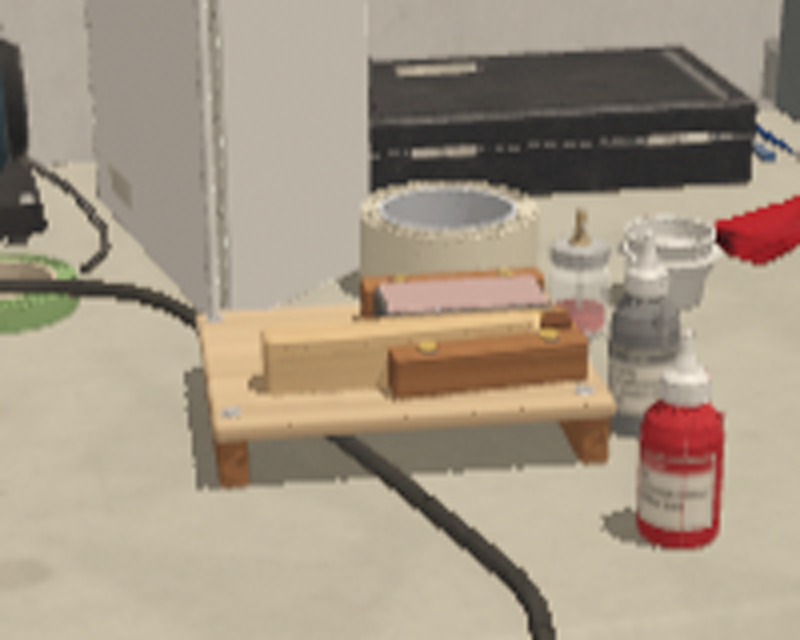

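View pics/t11.png

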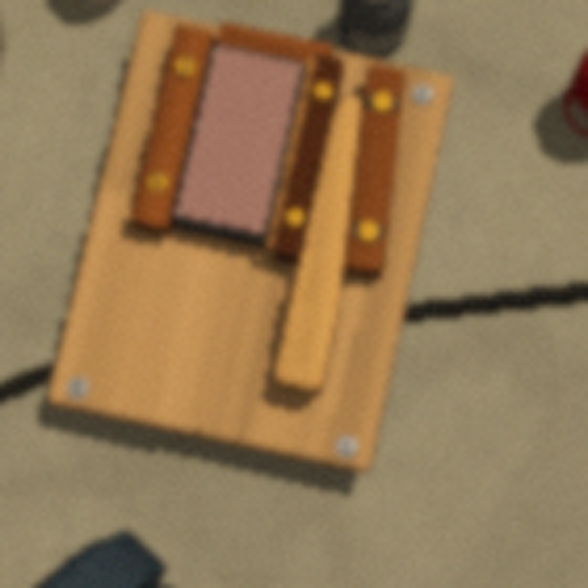

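```bash
python3 - <<'E'
from rig import robot
from st import *
robot.hand_in();show(robot.get_obs())
c=robot.camera("top");crop(c,200,380,130,300,3.3,"pics/t12.png")
E
```

```text
the job is handed in; nothing more can be done
the job is handed in; nothing more can be done
```

I laid the wedge flat on the board with its thin end about 20 mm into the slot. I let go, then pushed its butt with closed fingers until it stopped, and handed in at about 19 s.

**Push:** The wedge stopped about 57–58 mm further in. The push then rose from 6 N to about 19 N while the fingers moved less than 0.5 mm. I backed off there, well under the 30 N limit. About 10 N of vertical force came with it, probably friction on the butt, so the true drive into the slot may have been a few newtons less.

**Last check:** Before handing in, the side and top pictures showed the wedge flat between jaw and cheek, with no springback that I could see. The sanding block and the bottles looked unmoved, and the gripper was well clear with about 0 N on it.

**Not confirmed:**
- The jaw's force on the block can't be measured directly; I inferred it from the push force and the hard stop.
- My camera estimates of the clamp's angle disagreed by about 0.02 rad between views, with one low-quality edge reading further off. This is within tolerance.
- The picture I tried after handing in was refused, so I have no check from then on.

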